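Vent and unload the instrument steriliser

TASK

The sterilising cycle on the nail bar is over. First swing the steriliser's side lever to the vent position (standing straight up, in line with the long middle mark) and leave it there; then lift the lid back until it rests on its stop, without letting it bang, and leave it open. Take the foot file out and set it down gently, working side up, flat on the floor of the steel tray, clear of the rim, without disturbing the other things on the table.

Things in the scene. Friction and masses are not known exactly. Their poses are not given: they have to be found in the camera images.
- steriliser: white box with a hinged aluminium lid, fixed. Origin on the table, mid footprint; local -x is its front, +x its hinge side, z up. Box 160 (x) x 220 (y) x 75 mm tall, centred at y = +25 mm, walls 5 mm, inner floor 20 mm above the table (well 150 x 210, 55 deep). Grey lever housing 120 x 50 x 45 mm tall on its right (y -85 to -135). Two steel posts behind, 125 mm high, are the lid's stop
- lid (a joint): lid angle, rad: 0 shut, 1.65 resting on its stop (just past upright). It turns about the local y axis through point lid_hinge at the far top edge of the box; a stiff hinge, it stays where it is left. The lid is an 8 mm plate 160 x 220 mm, 0.35 kg
- lid_hinge (a point): middle of the lid's hinge line: local (80, 25, 75.5) mm in the steriliser's frame
- lid_handle (a point): middle of the lid's handle, a black round bar 12 mm thick, 100 mm long along the steriliser's y, on two end struts. In the lid's frame (origin at the hinge, turning with the lid) it lies at (-190, 0, 40) mm: lid shut, it is 30 mm ahead of the lid's front edge and 115 mm above the table. Can be pinched from above across the bar
- lever (a joint): lever angle, rad: 0 leaning towards the front by 0.65 rad, 0.65 straight up (the vent position, long middle mark), 1.3 leaning to the hinge side; it turns about the steriliser's y axis, and stays where it is left (about 2 N at the ball)
- lever_pivot (a point): lever's pivot: local (0, -115, 55) mm in the steriliser's frame
- lever_tip (a point): centre of the lever's black ball, 28 mm in diameter, 95 mm from the pivot; the rod is 12 mm thick. A grey dial disc (40 mm radius about the pivot, outside the lever at local y -127 to -135 mm) carries three raised dark marks on its edge, the long one straight up, its end 54 mm from the pivot
- foot_file: foot file in the steriliser under the lid, 170 mm long: black handle 20 mm wide, 16 tall (local x -85 to +3 mm), flat steel blade 42 mm wide, 6 thick (x +3 to +85), ribbed on its upper, working side. Origin at mid length on the underside; x towards the blade, z up; 0.12 kg, centre of mass at x = -7 mm. Best gripped across the handle near x = -20 mm
- tray: shallow steel tray, fixed, 250 mm (x) by 170 mm (y), rim 14 mm tall, walls and floor 4 mm thick. Origin at the middle of its underside on the table, x along its length
- polish_bottle: bystander, leave alone: small amber nail-varnish bottle with a black cap, 34 mm wide, 85 mm tall, standing in front of the steriliser; origin at the centre of its underside
- cream_jar: bystander, leave alone: white screw-top jar, 64 mm wide, 55 mm tall, standing beyond the tray; origin at the centre of its underside
- buffer_block: bystander, leave alone: white nail-buffer block, 95 x 30 x 26 mm, lying beyond the tray; origin at the centre of its underside
- pump_bottle: bystander, leave alone: green lotion bottle with a white pump, 64 mm wide, 183 mm tall; origin at the centre of its underside
- carton: bystander, leave alone: plain cardboard carton, 50 x 50 x 120 mm, standing; origin at the centre of its underside
- brush_cup: bystander, leave alone: white ceramic cup, 72 mm wide, 90 mm tall, at the back; origin at the centre of its underside

How it is judged:
By the outcome, as a careful person would: the job done as asked, in the order asked, and still so for the second after the job is handed in, with the robot touching nothing.
It also fails if it takes over 69 s, if anything falls off the work surface, if the arm or the gripper's body presses on something with over 40 N, if the wrist force passes 120 N, or if a joint passes its speed limit or range.

ROBOT

A 7-joint arm with a two-finger parallel gripper is mounted at the origin on the work surface. World frame = base frame: x ahead of the robot, y to its left, z up, the work surface at z = 0. Lengths are in mm, angles in rad, forces in N, time in s.
With the tool pointing down it reaches from about 375 to 925 mm from the base axis. Payload 3.1 kg.
Tool frame: the origin (TCP) lies at the very end of the fingers, on their centre line; the grasp point (between the pads) lies 19 mm behind it (hold_point_z is the distance from the TCP to the grasp point, in mm); z points along the fingers, x is the direction in which the jaws open and shut, and the axes are right-handed (so a half turn about z gives the same grasp; the last joint's range is limited). The gripper opens to 85 mm and grips with 20 to 120 N. Pads are 22 mm wide; open, the fingers measure 114 mm over their backs; the gripper's body (76 mm by 85 mm) begins 54 mm behind the grasp point. The pads swing forward as they close: fully open they stand 13 mm farther back than shut.
Start: joints at [-1.371, 0.383, 0.044, 1.598, -0.018, 1.161, -0.05], TCP at [190.699, 621.399, 231.269] pointing down, gripper open.
Joint ranges: [-2.61, 2.61], [-0.41, 2.15], [-1.48, 1.57], [0, 2.5], [-1.57, 4.71], [0.05, 1.97], [-2.85, 2.85]. Speed limits (rad/s): [2.79, 2.79, 3.14, 3.14, 3.14, 3.14, 3.14].

INTERFACE

Orientations are given as a unit quaternion [x, y, z, w].
In Python, from plant import sense, camera, camera_params, close_job, masks_of, hold_point_z gives the robot as it stands.
- The arm moves only by the tool carry_out, never from a script. Its argument "targets" is a list of rows, each a list of 6 numbers: the shift along the tool's x, y, z in m, then the turn, a rotation vector about the tool's x, y, z in degrees. A call has 1 to 20 rows; each row shifts and turns the commanded pose from where the row before left it, along the tool's axes as they then stand; what a row does not reach is not made up. A row lasts 1/8 s, in which the tool goes at most 62.5 mm and 10.7 degrees, less where a joint would pass 70% of its speed; a pose out of reach is approached as far as the arm can. A call with a gripper value outside its range is refused whole. "gripper" is the closure, from -1 (fully open) to 1 (shut), set as the call begins (left out, the last holds). The fingers move at their own pace and stop on an object; "force" is the grip in N (left out, the last holds). Time passes only in rows, so rows that do not move let the fingers close. It gives the time, the measured TCP pose, the force and the opening at its end, in the units of the state.
- sense(): the state, without advancing time (a new reading comes with each control period).
- camera(name): name is "side" or "top"; returns (picture, depth): 420x560x3 uint8, red, green, blue; 420x560 float32, mm along the optical axis (not along the pixel's ray), 0 where there is no reading.
- camera_params(name): a dict with "fov_y" (degrees; the focal length in pixels is half the picture's height over the tangent of half this angle, whatever the lens; pixels are square), "cx", "cy" (the principal point, pixels), "R" (3x3) and "t" (3): a world point X has camera coordinates R X + t. Camera axes: x right, y down, z forward; pixel columns grow to the right and rows downward; lengths in mm; the calibration is good to about 2 mm. A picture is of the moment at which its call begins. camera_params takes no time and is no camera call.
- close_job(): hands the job in, once; it reports no verdict.
Trained networks look in the newest picture that a camera, given by its name, has taken for a name from the list of things; names that differ only in an ending like _2 or _b are one class to them, and where a whole thing is asked for, a point or a joint stands for the part that bears it (a point fixed in the world has none). Each returns a list of dicts, best first, with "confidence" (0 to 1); they miss things now and then, are a little off and sometimes report something else, mostly with a low value. They report only what shows in the picture. A call takes as long as a camera call.
- masks_of(camera, label): "mask" (420x560 bool, what is visible of it) and "bbox" ([left, top, right, bottom] in pixels, round what is visible of it).
The state is a dict: "t": time; "joint_positions": joint angles; "joint_vel": joint speeds; "effort": joint torques, N m; "ee_pos": TCP position; "eef_rot": TCP orientation; "wrist_force": force on the tool from outside, world axes, zero at the start; "wrist_torque": the same for the moment, N m; "gripper_width": opening from 0.0 (shut) to 1.0 (fully open).
Only numpy, scipy, OpenCV 4.12 (cv2) and the standard library are available. Lean on these libraries where they do the work, as an engineer would, in place of code of your own. Each camera call takes 0.05 s, during which the arm holds its last target.

## Working session

There is one attempt and no reset: what is moved stays moved. The work goes in short steps, Python scripts to look and compute and a tool call to move; the robot and the scene stay as the last step left them, time stands still between calls to the robot, and variables do not carry over. Pictures are saved under pics/ and viewed, and the job is handed in when it is done.

Besides the shell and the picture viewer there is one more tool, called after ">>>" as a command line: name --pt "numbers of a row" for each row, then --argument value for the rest. carry_out: Moves the arm, as the interface text tells. Its arguments: {"type":"object","properties":{"targets":{"type":"array"},"gripper":{"type":"number"},"force":{"type":"number"}},"required":["targets"]}

```bash
ls; mkdir -p pics; cat > h.py <<'E'
import numpy as np, cv2
from plant import *
from scipy.spatial.transform import Rotation as Ro
def snap(n,f):
    p,d=camera(n); cv2.imwrite('pics/'+f,p[:,:,::-1]); np.save('pics/'+f+'.npy',d); return p,d
def K(n):
    c=camera_params(n); return 210/np.tan(np.radians(c['fov_y']/2)),c['cx'],c['cy'],np.array(c['R']),np.array(c['t'])
def back(n,d,m=None):
    f,cx,cy,R,t=K(n); v,u=np.mgrid[:420,:560]
    P=np.stack([(u-cx)/f*d,(v-cy)/f*d,d],-1); W=(P-t)@R
    return W
def proj(n,X):
    f,cx,cy,R,t=K(n); C=np.asarray(X)@R.T+t
    return np.stack([C[...,0]/C[...,2]*f+cx,C[...,1]/C[...,2]*f+cy],-1)
E
python3 - <<'E'
from h import *
print(sense()); print(hold_point_z)
for n in('side','top'):
    snap(n,n+'0.png'); print(n,camera_params(n))
E
```

```text
pics
{'t': 0.0, 'joint_positions': array([-1.37079523,  0.38383349,  0.04381501,  1.59960109, -0.01786453,
        1.16118002, -0.04989304]), 'joint_vel': array([ 0.00030053,  0.0014143 ,  0.00202108, -0.00165019,  0.00022705,
        0.00139028, -0.0001591 ]), 'effort': array([-2.37428185e-04, -4.33464575e+01,  1.02451321e+00, -2.49513566e+01,
        1.06673295e-02,  1.14013389e-02,  1.43425495e-05]), 'ee_pos': array([190.44853026, 620.48034974, 229.87527963]), 'eef_rot': array([ 0.80414667,  0.59442948, -0.00100584,  0.0008471 ]), 'wrist_force': array([-0.11650187, -0.31241692, -0.0624541 ]), 'wrist_torque': array([-0.00721578, -0.00404017, -0.02560339]), 'gripper_width': 1.0057387083165805}
18.700000000000003
side {'fov_y': 43.90061097001001, 'cx': 285.4723915054384, 'cy': 211.32013829056137, 'R': array([[ 0.96504502, -0.26162953,  0.01543037],
       [-0.12910109, -0.52578785, -0.84076158],
       [ 0.22808116,  0.8093807 , -0.54118561]]), 't': array([-540.54247092,  165.36880718, 1316.33894735])}
top {'fov_y': 50.585417526466, 'cx': 284.61060441672726, 'cy': 209.3355923908293, 'R': array([[ 0.01723201, -0.99978998,  0.01109299],
       [-0.98892158, -0.01867857, -0.14725899],
       [ 0.14743527, -0.00843252, -0.98903576]]), 't': array([  -4.87638223,  569.46119655, 1352.33831355])}
```

View pics/side0.png

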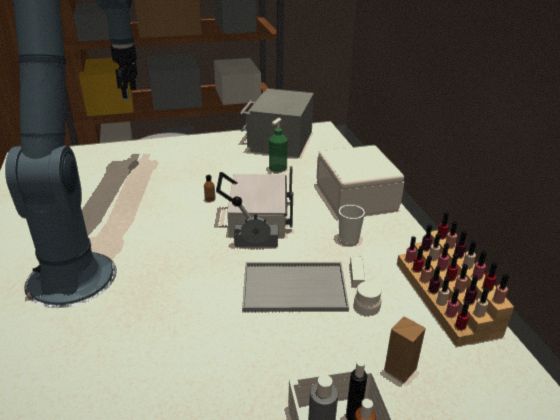

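View pics/top0.png

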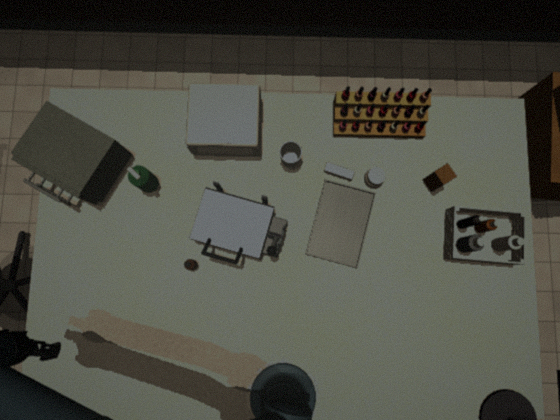

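```bash
python3 - <<'E'
from h import *
D={n:np.load(f'pics/{n}0.png.npy') for n in('side','top')}
for n,ls in (('top',['steriliser','lid','lever','tray','polish_bottle','pump_bottle','brush_cup','cream_jar','buffer_block']),('side',['steriliser','lever','lid','lid_handle','tray'])):
    W=back(n,D[n])
    for l in ls:
        for r in masks_of(n,l)[:2]:
            m=r['mask']; P=W[m&(D[n]>0)]
            np.save(f'pics/m_{n}_{l}.npy',m) if r is not None and r['confidence']>.5 else 0
            print(n,l,round(r['confidence'],2),r['bbox'],m.sum(),np.median(P,0).round(),np.percentile(P,2,0).round(),np.percentile(P,98,0).round())
print(sense()['t'])
for n in D:
    a=cv2.imread(f'pics/{n}0.png'); 
    c=a[150:280,170:390] if n=='top' else a[150:320,180:400]
    cv2.imwrite(f'pics/{n}0c.png',cv2.resize(cv2.convertScaleAbs(c,alpha=1.5),None,fx=3.4,fy=3.4,interpolation=cv2.INTER_CUBIC))
E
```

```text
top steriliser 0.75 [188.9, 180.5, 288.3, 264.7] 4920 [510. 151.  83.] [413.  18.  39.] [612. 273. 124.]
top steriliser 0.66 [322.5, 161.4, 353.7, 181.3] 289 [ 700. -168.   25.] [ 677. -210.    9.] [ 722. -123.   32.]
top lid 0.88 [190.1, 187.5, 271.6, 262.3] 3918 [514. 167.  84.] [414.  59.  78.] [604. 271. 120.]
top lid 0.27 [267.6, 240.0, 276.6, 255.4] 74 [441.  40. 145.] [426.  33.  86.] [471.  52. 151.]
top lever 0.69 [270.0, 237.2, 280.9, 257.3] 95 [441.  40. 144.] [424.  30.  78.] [476.  55. 151.]
top tray 0.91 [308.8, 181.2, 374.4, 270.9] 4139 [ 532. -174.    4.] [ 413. -268.   -2.] [658. -81.  16.]
top polish_bottle 0.64 [185.8, 259.1, 194.8, 269.3] 113 [393. 288.  58.] [379. 278.  15.] [409. 304.  88.]
top pump_bottle 0.88 [129.6, 165.9, 157.4, 194.6] 615 [644. 434. 113.] [622. 417.   1.] [687. 477. 185.]
top brush_cup 0.62 [279.8, 142.3, 303.4, 167.2] 500 [755.  -9.  44.] [710. -42.  -1.] [777.  23.  93.]
top cream_jar 0.88 [366.4, 168.1, 386.8, 185.9] 340 [ 677. -278.   53.] [ 653. -306.   12.] [ 706. -252.   59.]
top buffer_block 0.77 [325.8, 163.4, 354.5, 181.2] 315 [ 700. -167.   25.] [ 677. -210.    3.] [ 723. -123.   32.]
side steriliser 0.66 [217.8, 168.2, 292.4, 244.8] 4519 [502.  77.  81.] [415.  -1.   1.] [626. 274. 125.]
side lever 0.52 [233.0, 197.6, 249.2, 220.3] 159 [443.  32. 128.] [424.  25.  82.] [466.  88. 149.]
side lid 0.72 [216.9, 174.0, 284.8, 216.6] 2324 [514. 160.  83.] [409.  44.   0.] [601. 374. 119.]
side lid 0.35 [215.5, 166.7, 294.8, 246.2] 4536 [501.  77.  81.] [415.  -1.   0.] [624. 272. 125.]
side lid_handle 0.84 [216.5, 172.3, 289.0, 213.5] 2360 [512. 157.  83.] [409.  42.   3.] [603. 284. 120.]
side tray 0.61 [238.6, 263.4, 347.7, 313.0] 5146 [ 535. -179.    4.] [ 411. -278.   -0.] [659. -77.  15.]
side tray 0.52 [230.9, 196.2, 248.2, 220.4] 194 [444.  34. 119.] [424.  25.  79.] [468. 153. 149.]
0.8
```

View pics/top0c.png

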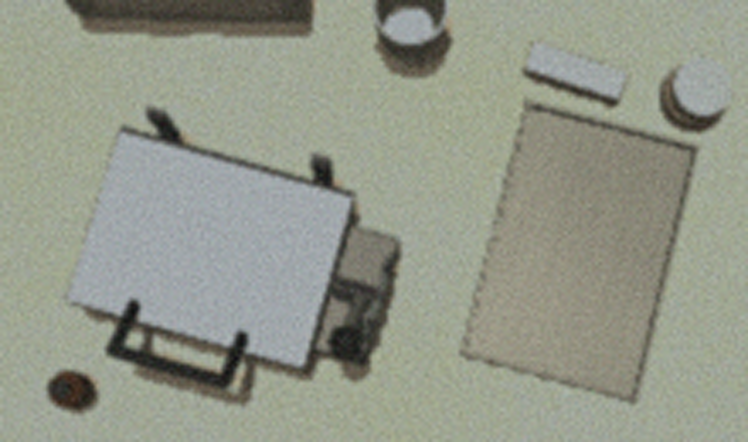

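View pics/side0c.png

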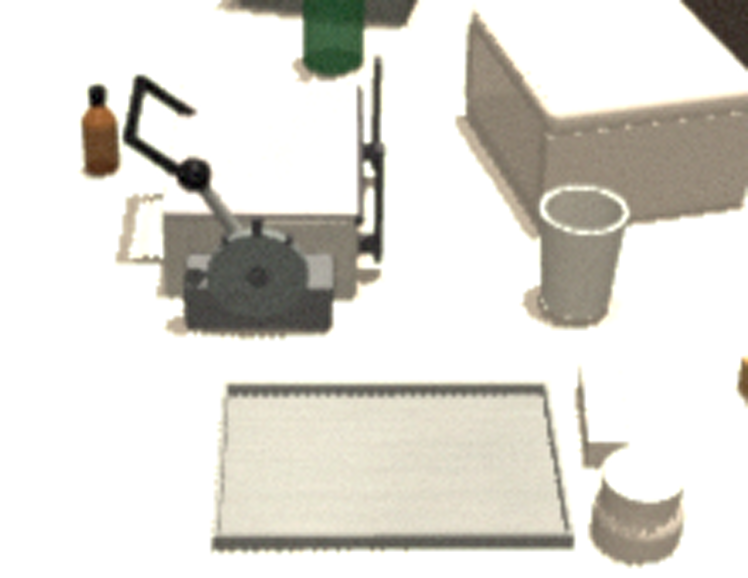

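```bash
python3 - <<'E'
from h import *
d=np.load('pics/top0.png.npy'); W=back('top',d)
m=np.load('pics/m_top_lid.npy')
mm=cv2.dilate(m.astype(np.uint8),np.ones((5,5)))>0
s=mm&(abs(W[...,2]-83.5)<7)
n,lab,st,_=cv2.connectedComponentsWithStats(s.astype(np.uint8),connectivity=4)
k=1+np.argmax(st[1:,4]); s=lab==k
s=cv2.morphologyEx(s.astype(np.uint8),cv2.MORPH_OPEN,np.ones((5,5)))>0
P=W[s]; print('lid z',np.median(P[:,2]))
r=cv2.minAreaRect(P[:,:2].astype(np.float32)); print(r)
m=np.load('pics/m_top_tray.npy'); P=W[m]; P=P[abs(P[:,2]-7)<12]
print('tray',cv2.minAreaRect(P[:,:2].astype(np.float32)))
# optimise steriliser pose by IoU in image on lid rect
from scipy.optimize import minimize
def opt(mask,corners,x0,cam='top'):
    dt_in=mask.astype(np.float32)
    def f(x):
        c,s_=np.cos(x[2]),np.sin(x[2]); R=np.array([[c,-s_],[s_,c]])
        X=np.c_[corners[:,:2]@R.T+x[:2],corners[:,2]]
        p=proj(cam,X); im=np.zeros((1680,2240),np.uint8); cv2.fillPoly(im,[np.round((p+.5)*4*16-8).astype(np.int32)],1,shift=4)
        im=cv2.resize(im.astype(np.float32),(560,420),interpolation=cv2.INTER_AREA)
        return abs(im-dt_in).sum()
    r=minimize(f,x0,method='Nelder-Mead',options=dict(initial_simplex=np.array(x0)+np.array([[0,0,0],[8,0,0],[0,8,0],[0,0,.06]]),xatol=.01,fatol=.1)); return r.x,r.fun,mask.sum()
co=np.array([[-80,-85,83.5],[80,-85,83.5],[80,135,83.5],[-80,135,83.5]])
print(opt(s,co,[510,140,-.25]), opt(s,co,[515,145,-.2]))
mt=np.load('pics/m_top_tray.npy')
ct=np.array([[-125,-85,14],[125,-85,14],[125,85,14],[-125,85,14]])
print(opt(mt,ct,[532,-174,-.2]),opt(mt,ct,[535,-178,-.25]))
# lever ball
m=np.load('pics/m_top_lever.npy'); P=W[m]; print('ball top pts',P[P[:,2]>135].mean(0),P[:,2].max())
E
```

```text
lid z 83.48723004818848
((521.3333129882812, 165.99099731445312), (220.35032653808594, 164.70147705078125), 75.234619140625)
tray ((534.60791015625, -175.55638122558594), (175.17327880859375, 257.08453369140625), 75.45399475097656)
(array([ 5.13827080e+02,  1.41398204e+02, -2.61058117e-01]), np.float64(277.625), np.int64(3650)) (array([ 5.13940110e+02,  1.41347198e+02, -2.62448811e-01]), np.float64(278.8125), np.int64(3650))
(array([ 5.33694239e+02, -1.74007815e+02, -2.48052442e-01]), np.float64(110.625), np.int64(4139)) (array([ 5.33447670e+02, -1.73825234e+02, -2.44519349e-01]), np.float64(113.0), np.int64(4139))
ball top pts [435.08806501  42.89176847 166.55972697] 1421.4233285040136
```

```bash
cat >> h.py <<'E'
S=np.array([514.4,141.6,-.260]); T=np.array([534,-174.7,-.25])
def w(pose,L):
    L=np.atleast_2d(np.asarray(L,float)); c,s=np.cos(pose[2]),np.sin(pose[2])
    return np.c_[L[:,:2]@np.array([[c,-s],[s,c]]).T+pose[:2],L[:,2]]
def overlay(n,f,lines,crop,k):
    a=cv2.imread('pics/'+f)
    x0,y0,x1,y1=crop; a=cv2.resize(cv2.convertScaleAbs(a[y0:y1,x0:x1],alpha=1.3),None,fx=k,fy=k,interpolation=cv2.INTER_CUBIC)
    for L,col in lines:
        p=(proj(n,L)-[x0,y0]+.5)*k
        cv2.polylines(a,[p.round().astype(np.int32)],False,col,1)
    cv2.imwrite('pics/o_'+f,a)
def lid(a,pts):
    p=np.asarray(pts,float); c,s=np.cos(a),np.sin(a)
    return np.c_[80+c*p[:,0]+s*p[:,2],25+p[:,1],75.5-s*p[:,0]+c*p[:,2]]
def model(la,lev):
    b=lid(la,[[-160,-110,8],[0,-110,8],[0,110,8],[-160,110,8],[-160,-110,8]])
    h=lid(la,[[-190,-50,40],[-190,50,40]])
    l=[[0,-115,55],[-95*np.sin(.65-lev),-115,55+95*np.cos(.65-lev)]]
    bx=[[-80,-85,0],[-80,-85,75],[80,-85,75],[80,-85,0],[-80,-85,0]]
    tr=[[-125,-85,14],[125,-85,14],[125,85,14],[-125,85,14],[-125,-85,14]]
    return [(w(S,b),(0,0,255)),(w(S,h),(0,255,0)),(w(S,l),(255,0,255)),(w(S,bx),(255,0,0)),(w(T,tr),(0,200,255))]
E
python3 - <<'E'
from h import *
overlay('top','top0.png',model(0,0),(180,150,390,290),3.6)
overlay('side','side0.png',model(0,0),(200,150,370,320),3.5)
E
```

```text
(no output)
```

View pics/o_top0.png

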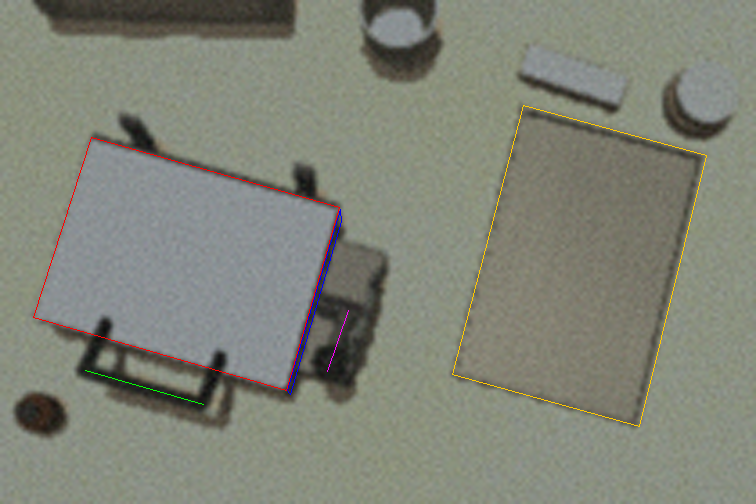

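View pics/o_side0.png

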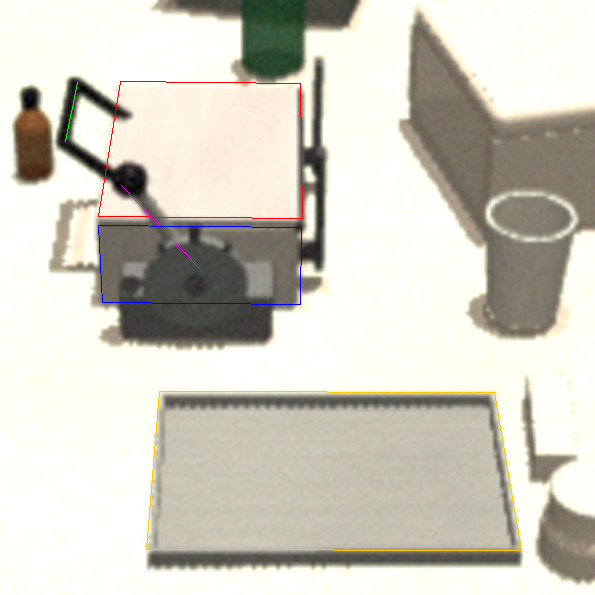

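```bash
cat >> h.py <<'E'
def tri(ps,pt):
    def P(n):
        f,cx,cy,R,t=K(n); return np.array([[f,0,cx],[0,f,cy],[0,0,1]])@np.c_[R,t]
    X=cv2.triangulatePoints(P('side'),P('top'),np.array(ps,float).reshape(2,1),np.array(pt,float).reshape(2,1)); return (X[:3]/X[3]).ravel()
def toloc(pose,X):
    X=np.atleast_2d(X); c,s=np.cos(pose[2]),np.sin(pose[2]); return np.c_[(X[:,:2]-pose[:2])@np.array([[c,-s],[s,c]]),X[:,2]]
def plan(tgt,yaw,n,start=None,tilt=0):
    """tool-down rows; yaw = world heading of tool x"""
    s=sense(); p=np.array(s['ee_pos'] if start is None else start[0]); R=Ro.from_quat(s['eef_rot']) if start is None else start[1]
    G=Ro.from_matrix(np.array([[np.cos(yaw),np.sin(yaw),0],[np.sin(yaw),-np.cos(yaw),0],[0,0,-1.]]).astype(float))
    G=G*Ro.from_euler('y',tilt)
    dr=(R.inv()*G).as_rotvec(degrees=True)
    print('t',round(s['t'],2),'pos',p.round(1),'turn',dr.round(1),'shift',R.inv().apply(np.array(tgt)-p).round(1),'n/turn',abs(dr).max()/10.7)
    q=p.copy(); rows=[]; tr=(dr/n).round(2)
    for i in range(n):
        goal=p+(np.array(tgt)-p)*(i+1)/n
        d=np.round(R.inv().apply(goal-q)/1000,3); q=q+R.apply(d*1000); R=R*Ro.from_rotvec(tr,degrees=True)
        rows.append([float(v) for v in d]+[float(v) for v in tr])
    print(rows)
    print('end',q.round(1),'err',(q-np.array(tgt)).round(1))
E
python3 - <<'E'
from h import *
b=tri((236.6,200.9),(272.6,249)); print(b,toloc(S,b))
print('model',w(S,[-57.5,-115,130.6]),'vert',w(S,[0,-115,150]))
print('handle',w(S,[-110,25,115.5]))
plan([b[0],b[1],200],-.26,15)
E
```

```text
[436.7842851   39.11405789 138.02905625] [[ -48.65990646 -118.99487817  138.02905625]]
model [[429.26831279  45.24728425 130.6       ]] vert [[484.83573653  30.46515251 150.        ]]
handle [[414.5241162  194.03861016 115.5       ]]
t 0.8 pos [190.7 621.4 231.3] turn [-0.  -0.  87.8] shift [-484.5  406.1   31.3] n/turn 8.209193698431886
[[-0.032, 0.027, 0.002, -0.0, -0.0, 5.86], [-0.03, 0.03, 0.002, -0.0, -0.0, 5.86], [-0.026, 0.033, 0.002, -0.0, -0.0, 5.86], [-0.022, 0.036, 0.002, -0.0, -0.0, 5.86], [-0.019, 0.038, 0.002, -0.0, -0.0, 5.86], [-0.015, 0.039, 0.003, -0.0, -0.0, 5.86], [-0.011, 0.041, 0.002, -0.0, -0.0, 5.86], [-0.007, 0.041, 0.002, -0.0, -0.0, 5.86], [-0.002, 0.042, 0.002, -0.0, -0.0, 5.86], [0.002, 0.043, 0.002, -0.0, -0.0, 5.86], [0.006, 0.041, 0.002, -0.0, -0.0, 5.86], [0.011, 0.041, 0.002, -0.0, -0.0, 5.86], [0.015, 0.04, 0.002, -0.0, -0.0, 5.86], [0.018, 0.037, 0.002, -0.0, -0.0, 5.86], [0.022, 0.036, 0.002, -0.0, -0.0, 5.86]]
end [436.4  39.3 200.3] err [-0.4  0.2  0.3]
```

>>> carry_out --pt "-0.032 0.027 0.002 0 0 5.86" --pt "-0.03 0.03 0.002 0 0 5.86" --pt "-0.026 0.033 0.002 0 0 5.86" --pt "-0.022 0.036 0.002 0 0 5.86" --pt "-0.019 0.038 0.002 0 0 5.86" --pt "-0.015 0.039 0.002 0 0 5.86" --pt "-0.011 0.041 0.002 0 0 5.86" --pt "-0.007 0.041 0.002 0 0 5.86" --pt "-0.002 0.042 0.002 0 0 5.86" --pt "0.002 0.043 0.002 0 0 5.86" --pt "0.006 0.041 0.002 0 0 5.86" --pt "0.011 0.041 0.002 0 0 5.86" --pt "0.015 0.04 0.002 0 0 5.86" --pt "0.018 0.037 0.002 0 0 5.86" --pt "0.022 0.036 0.002 0 0 5.86" --pt "0 0 0 0 0 0" --gripper -0.2 --force 20

```text
t: 2.8
ee_pos: [437.4, 35.7, 201.7]
eef_rot: [0.991, -0.134, 0.001, 0.0]
wrist_force: [-0.3, 0.1, -0.3]
gripper_width: 0.602
```

```bash
python3 - <<'E'
from h import *
s=sense(); print(s['joint_positions'].round(2),s['gripper_width'],s['wrist_force'])
plan([437,41,122],-.26,5)
snap('top','top1.png');snap('side','side1.png')
for n,c,k in(('top',(200,170,340,290),5),('side',(190,130,310,250),5)):
    overlay(n,n+'1.png',[],c,k)
E
```

```text
[-0.81 -0.02  0.64  2.14  0.01  1.02 -0.45] 0.6017179511787697 [-0.31133679  0.08686915 -0.2759507 ]
t 2.8 pos [437.4  35.7 201.7] turn [ 0.  -0.1 -0.5] shift [-1.9 -5.  79.7] n/turn 0.04665146496585585
[[-0.0, -0.001, 0.016, 0.0, -0.01, -0.1], [-0.001, -0.001, 0.016, 0.0, -0.01, -0.1], [-0.0, -0.001, 0.016, 0.0, -0.01, -0.1], [-0.0, -0.001, 0.016, 0.0, -0.01, -0.1], [-0.001, -0.001, 0.016, 0.0, -0.01, -0.1]]
end [436.9  41.1 121.7] err [-0.1  0.1 -0.3]
```

View pics/o_side1.png

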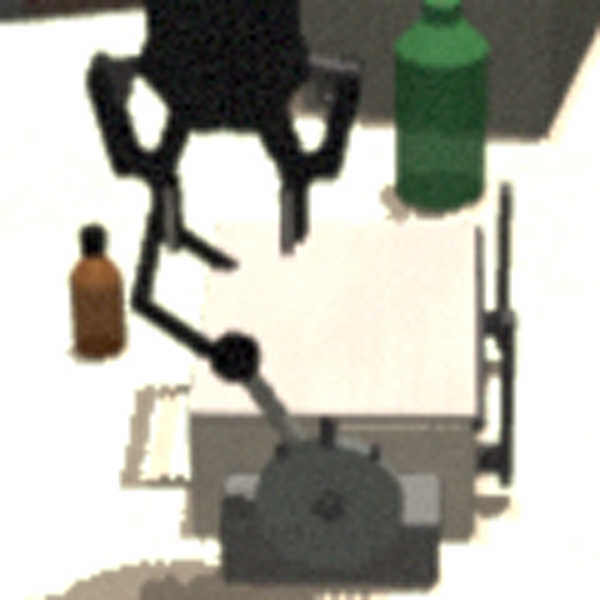

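View pics/o_top1.png

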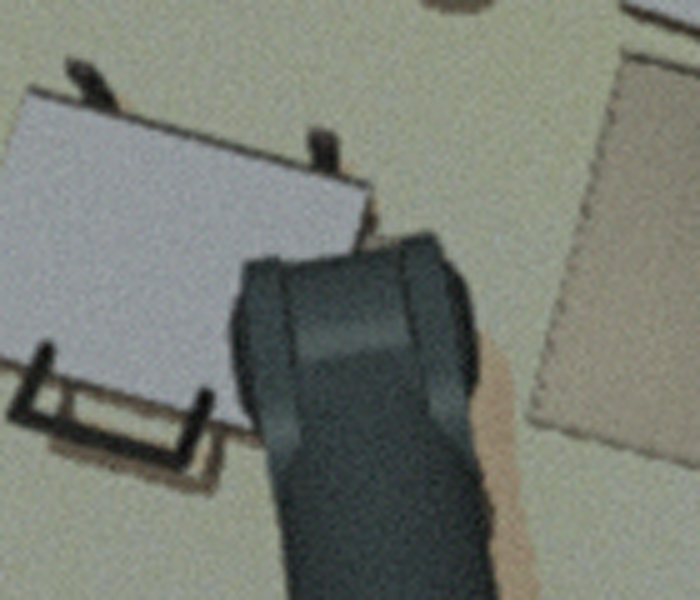

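```bash
python3 - <<'E'
from h import *
print(proj('side',[437.4,35.7,201.7]),proj('side',[437.4,41,138]),sense()['ee_pos'])
print(proj('side',[437.4,45,138]))
E
```

```text
[236.84658091 180.32831351] [237.31958625 200.44753169] [436.37191594  39.22989926 201.39515177]
[237.03696108 199.67771334]
```

>>> carry_out --pt "0 0 0.02 0 0 0" --pt "0 0 0.02 0 0 0" --pt "0 -0.001 0.02 0 0 0" --pt "0 -0.001 0.02 0 0 0" --pt "0 0 0 0 0 0"

```text
t: 3.52
ee_pos: [435.0, 42.5, 120.0]
eef_rot: [0.992, -0.129, -0.002, 0.001]
wrist_force: [-0.2, 0.7, 0.4]
gripper_width: 0.595
```

>>> carry_out --pt "0 0 0 0 0 0" --pt "0 0 0 0 0 0" --pt "0 0 0 0 0 0" --pt "0 0 0 0 0 0" --gripper 1

```text
t: 4.03
ee_pos: [437.1, 42.1, 122.3]
eef_rot: [0.992, -0.13, 0.0, -0.001]
wrist_force: [-2.8, 2.3, 6.4]
gripper_width: 0.311
```

```bash
python3 - <<'E'
from h import *
s=sense(); print(s['gripper_width'],s['wrist_force'],s['ee_pos'])
snap('side','side2.png')
for n,c,k in(('side',(190,130,310,250),5),):
    overlay(n,n+'2.png',[],c,k)
E
```

```text
0.3114929715561932 [-2.83654361  2.33458448  6.44743413] [437.1137157   42.14232198 122.25184504]
```

View pics/o_side2.png

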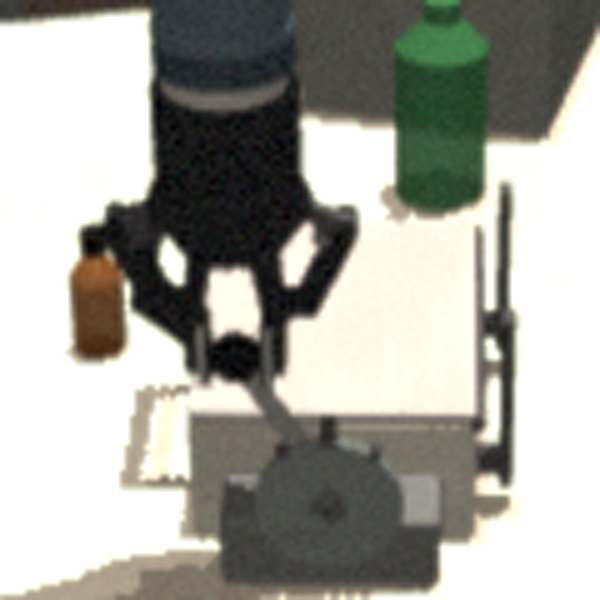

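>>> carry_out --pt "0.0055 0 -0.003 0 0 0" --pt "0.0057 0 -0.0026 0 0 0" --pt "0.0059 0 -0.0023 0 0 0" --pt "0.006 0 -0.0018 0 0 0" --pt "0.0061 0 -0.0015 0 0 0" --pt "0.0062 0 -0.001 0 0 0" --pt "0.0063 0 -0.0006 0 0 0" --pt "0.0063 0 -0.0002 0 0 0" --pt "0 0 0 0 0 0" --pt "0 0 0 0 0 0"

```text
t: 5.32
ee_pos: [481.6, 29.6, 134.1]
eef_rot: [0.992, -0.13, -0.002, -0.0]
wrist_force: [-5.0, 1.4, 4.4]
gripper_width: 0.31
```

```bash
python3 - <<'E'
from h import *
s=sense(); print(s['gripper_width'],s['wrist_force'],s['ee_pos'],toloc(S,s['ee_pos']))
snap('side','side3.png')
f,cx,cy,R,t=K('side')
for n,c,k in(('side',(210,130,290,250),5),):
    overlay(n,n+'3.png',[(w(S,[[0,-131,95],[0,-131,109]]),(0,255,0)),(w(S,[[0,-115,55],[0,-115,150]]),(255,0,255)),(w(S,[[0,-135,15],[0,-135,54]]),(0,255,255))],c,k)
E
```

```text
0.3102646587192643 [-5.04200699  1.4238445   4.43575212] [481.57799398  29.61422042 134.07485041] [[  -2.92949166 -116.65983451  134.07485041]]
```

View pics/o_side3.png

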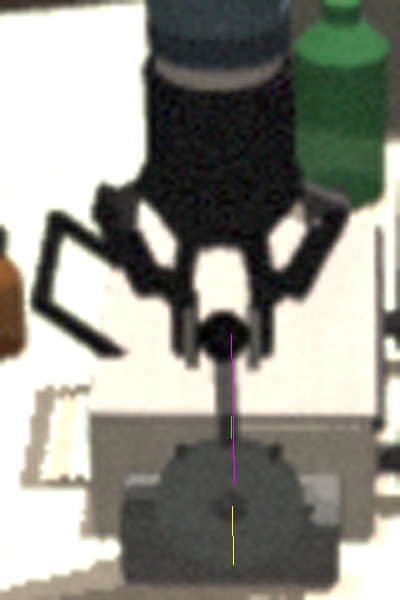

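>>> carry_out --pt "0.002 0 0 0 0 0" --pt "0.001 0 0 0 0 0" --pt "0 0 0 0 0 0"

```text
t: 5.75
ee_pos: [483.9, 28.9, 133.9]
eef_rot: [0.992, -0.13, -0.003, -0.0]
wrist_force: [-4.9, 2.2, 4.9]
gripper_width: 0.312
```

```bash
python3 - <<'E'
from h import *
s=sense(); print(s['gripper_width'],s['wrist_force'],s['ee_pos'],toloc(S,s['ee_pos']))
snap('side','side4.png')
overlay('side','side4.png',[],(220,180,270,250),8)
E
```

```text
0.31192695625549643 [-4.88149521  2.16358003  4.89503242] [483.88930227  28.94502245 133.86707514] [[  -0.52382871 -116.7123483   133.86707514]]
```

View pics/o_side4.png

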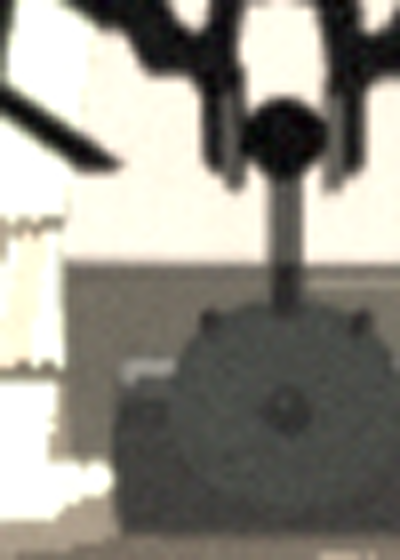

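>>> carry_out --pt "0 0 0 0 0 0" --pt "0 0 0 0 0 0" --pt "0 0 0 0 0 0" --pt "0 0 -0.01 0 0 0" --pt "0 0 -0.02 0 0 0" --pt "0 0 -0.025 0 0 0" --pt "0 0 0 0 0 0" --gripper -0.2

```text
t: 6.68
ee_pos: [488.4, 28.2, 191.8]
eef_rot: [0.991, -0.13, 0.003, -0.001]
wrist_force: [-1.0, -0.1, -0.7]
gripper_width: 0.606
```

```bash
python3 - <<'E'
from h import *
s=sense(); print(s['wrist_force'])
plan([414.5,194,180],-.26,7)
snap('side','side5.png')
overlay('side','side5.png',[],(220,180,270,250),8)
E
```

```text
[-1.01274789 -0.12763985 -0.70774807]
t 6.67 pos [488.4  28.2 191.8] turn [-0.2 -0.3 -0.1] shift [-114.3 -141.1   11.7] n/turn 0.027015071319621685
[[-0.016, -0.02, 0.002, -0.03, -0.04, -0.01], [-0.017, -0.02, 0.001, -0.03, -0.04, -0.01], [-0.016, -0.02, 0.002, -0.03, -0.04, -0.01], [-0.016, -0.021, 0.002, -0.03, -0.04, -0.01], [-0.017, -0.02, 0.001, -0.03, -0.04, -0.01], [-0.016, -0.02, 0.002, -0.03, -0.04, -0.01], [-0.016, -0.02, 0.002, -0.03, -0.04, -0.01]]
end [414.7 193.8 179.7] err [ 0.2 -0.2 -0.3]
```

View pics/o_side5.png

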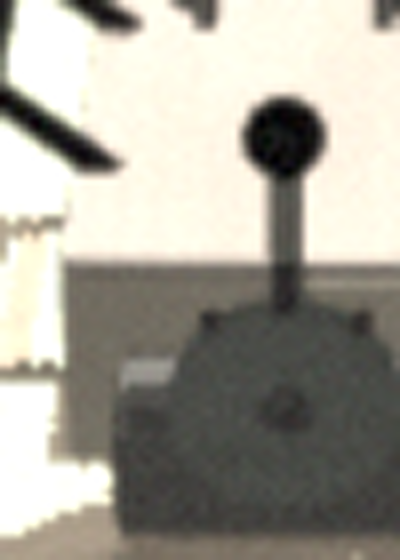

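>>> carry_out --pt "-0.016 -0.02 0 0 0 0" --pt "-0.017 -0.02 0 0 0 0" --pt "-0.016 -0.02 0 0 0 0" --pt "-0.016 -0.021 0.003 0 0 0" --pt "-0.017 -0.02 0.003 0 0 0" --pt "-0.016 -0.02 0.003 0 0 0" --pt "-0.016 -0.02 0.003 0 0 0" --pt "0 0 0.02 0 0 0" --pt "0 0 0.02 0 0 0" --pt "0 0 0 0 0 0" --gripper 0.1

```text
t: 7.98
ee_pos: [410.3, 192.4, 135.1]
eef_rot: [0.991, -0.13, -0.002, 0.002]
wrist_force: [0.5, 0.3, 0.1]
gripper_width: 0.449
```

```bash
python3 - <<'E'
from h import *
s=sense(); print(s['wrist_force'],s['gripper_width'])
plan([414.5,194,98],-.26,3)
snap('side','side6.png');snap('top','top6.png')
overlay('side','side6.png',[(w(S,[[-110,-25,115.5],[-110,75,115.5]]),(0,255,0))],(200,130,270,230),6)
overlay('top','top6.png',[(w(S,[[-110,-25,115.5],[-110,75,115.5]]),(0,255,0))],(180,180,290,280),5)
E
```

```text
[0.47209751 0.25371447 0.13316623] 0.44908356951498424
t 7.97 pos [410.3 192.4 135.1] turn [ 0.3  0.2 -0.1] shift [ 3.7 -2.8 37.1] n/turn 0.025894226443844193
[[0.001, -0.001, 0.012, 0.09, 0.06, -0.02], [0.001, -0.001, 0.013, 0.09, 0.06, -0.02], [0.002, -0.001, 0.012, 0.09, 0.06, -0.02]]
end [414.8 194.2  98.1] err [0.3 0.2 0.1]
```

View pics/o_side6.png

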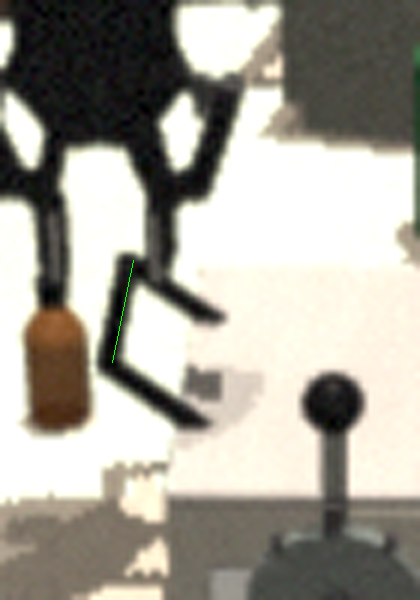

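View pics/o_top6.png

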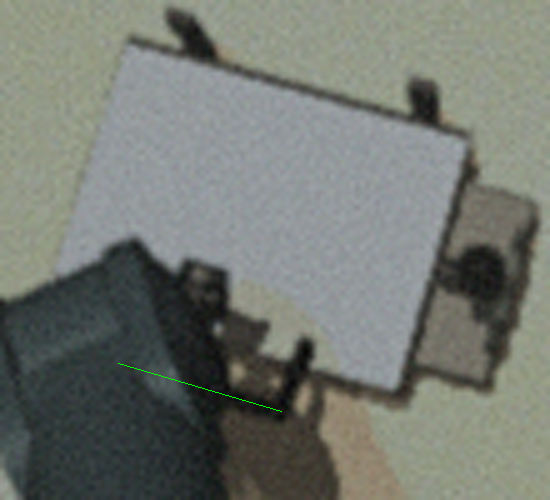

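>>> carry_out --pt "0.001 -0.001 0.012 0 0 0" --pt "0.001 -0.001 0.012 0 0 0" --pt "0 -0.001 0.012 0 0 0" --pt "0 0 0 0 0 0"

```text
t: 8.57
ee_pos: [414.0, 195.4, 99.9]
eef_rot: [0.991, -0.13, -0.001, 0.001]
wrist_force: [-0.3, -0.2, -0.0]
gripper_width: 0.455
```

>>> carry_out --pt "0 0 0 0 0 0" --pt "0 0 0 0 0 0" --pt "0 0 0 0 0 0" --pt "0 0 0 0 0 0" --gripper 1 --force 35

```text
t: 9.07
ee_pos: [414.8, 196.3, 101.5]
eef_rot: [0.991, -0.13, -0.0, -0.0]
wrist_force: [-2.0, 1.1, 2.8]
gripper_width: 0.123
```

```bash
python3 - <<'E'
from h import *
s=sense(); print(s['wrist_force'],s['gripper_width'],s['ee_pos'],toloc(S,s['ee_pos']))
snap('side','side7.png')
overlay('side','side7.png',[],(200,130,270,230),6)
def H(a): return lid(a,[[-190,0,40]])[0]
prev=H(0)
A=[*np.linspace(0,1.65,23)]
for a in A[1:]:
    h=H(a); print(round(a,3),(h-prev).round(1)[[0,2]],end=' '); prev=h
E
```

```text
[-2.04106846  1.11412671  2.75956583] 0.1233562150836401 [414.83062692 196.2842121  101.53244165] [[-110.2810917    27.24892515  101.53244165]]
0.075 [ 3.5 14.1] 0.15 [ 4.6 13.8] 0.225 [ 5.6 13.4] 0.3 [ 6.6 13. ] 0.375 [ 7.5 12.4] 0.45 [ 8.5 11.8] 0.525 [ 9.3 11.2] 0.6 [10.1 10.5] 0.675 [10.9  9.7] 0.75 [11.6  8.8] 0.825 [12.2  7.9] 0.9 [12.8  7. ] 0.975 [13.3  6. ] 1.05 [13.7  5. ] 1.125 [14.  4.] 1.2 [14.3  2.9] 1.275 [14.4  1.8] 1.35 [14.5  0.7] 1.425 [14.6 -0.4] 1.5 [14.5 -1.4] 1.575 [14.3 -2.5] 1.65 [14.1 -3.6]
```

View pics/o_side7.png

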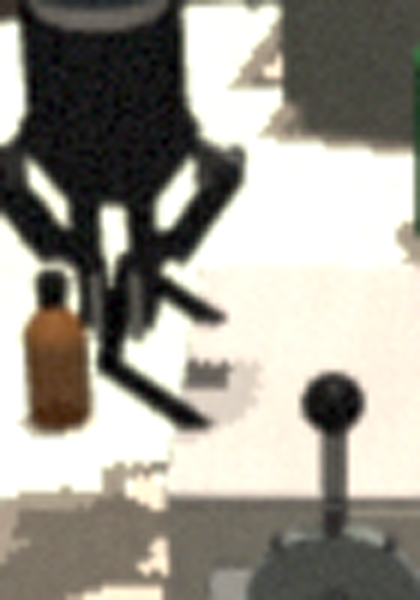

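>>> carry_out --pt "0.0035 0 -0.014 0 0 0" --pt "0.0046 0 -0.0138 0 0 0" --pt "0.0056 0 -0.0134 0 0 0" --pt "0.0066 0 -0.013 0 0 0" --pt "0.0075 0 -0.0124 0 0 0" --pt "0.0085 0 -0.0118 0 0 0"

```text
t: 9.88
ee_pos: [448.2, 187.4, 180.2]
eef_rot: [0.992, -0.13, -0.003, 0.0]
wrist_force: [-6.4, 3.5, -1.0]
gripper_width: 0.122
```

```bash
cat >> h.py <<'E'
def chk(a):
    s=sense(); h=lid(a,[[-190,0,40]])[0]; l=toloc(S,s['ee_pos'])[0]
    print('t',s['t'],'F',s['wrist_force'].round(1),'M',s['wrist_torque'].round(2),'w',round(s['gripper_width'],3),'loc',l.round(1),'exp',(h-[0,0,15]).round(1))
E
python3 - <<'E'
from h import *
chk(.45)
snap('side','side8.png')
overlay('side','side8.png',model(.45,.65)[:3],(190,100,310,240),4.2)
E
```

```text
t 9.875 F [-6.4  3.5 -1. ] M [ 0.79  1.46 -0.09] w 0.122 loc [-75.8  27.2 180.2] exp [-73.7  25.  179.2]
```

View pics/o_side8.png

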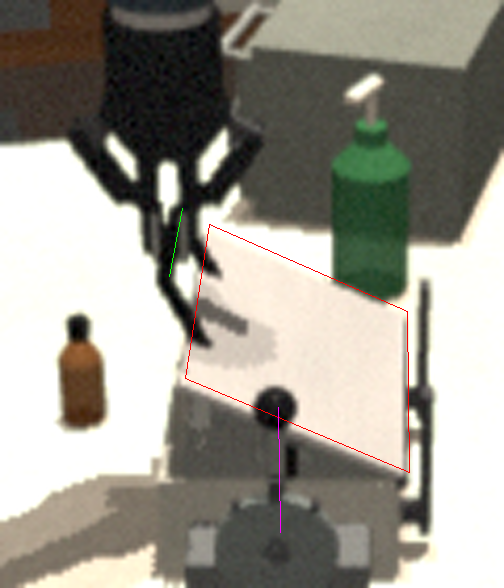

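>>> carry_out --pt "0.0093 0 -0.0112 0 0 0" --pt "0.0101 0 -0.0105 0 0 0" --pt "0.0109 0 -0.0097 0 0 0" --pt "0.0116 0 -0.0088 0 0 0" --pt "0.0122 0 -0.0079 0 0 0" --pt "0.0128 0 -0.007 0 0 0" --pt "0.0133 0 -0.006 0 0 0" --pt "0.0137 0 -0.005 0 0 0" --pt "0.014 0 -0.004 0 0 0"

```text
t: 11.05
ee_pos: [554.6, 159.1, 252.9]
eef_rot: [0.992, -0.13, -0.001, -0.001]
wrist_force: [-5.5, 2.5, 5.6]
gripper_width: 0.123
```

```bash

python3 - <<'E'
from h import *
chk(1.125); print(sense()['joint_positions'].round(2))
snap('side','side9.png')
overlay('side','side9.png',model(1.125,.65)[:3],(190,80,320,240),3.8)
E
```

```text
t 11.05 F [-5.5  2.5  5.6] M [0.59 1.49 0.02] w 0.123 loc [ 34.4  27.3 252.9] exp [ 34.2  25.  249.2]
[-0.84  0.25  0.58  1.78 -0.15  1.16 -0.48]
```

View pics/o_side9.png

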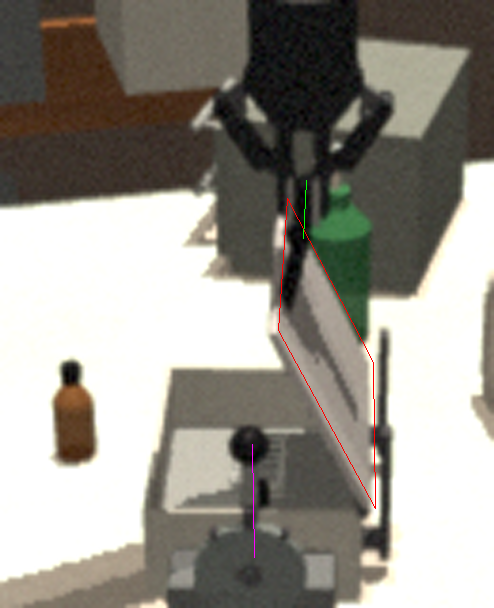

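>>> carry_out --pt "0.0143 0 -0.0029 0 0 0" --pt "0.0144 0 -0.0018 0 0 0" --pt "0.0145 0 -0.0007 0 0 0" --pt "0.0145 0 0.0004 0 0 0" --pt "0.0097 0 0.0009 0 0 0" --pt "0.0068 0 0.001 0 0 0" --pt "0 0 0 0 0 0"

```text
t: 11.98
ee_pos: [628.4, 139.4, 253.7]
eef_rot: [0.991, -0.13, 0.002, -0.0]
wrist_force: [1.2, 2.6, 3.6]
gripper_width: 0.118
```

```bash

python3 - <<'E'
from h import *
chk(1.51)
snap('side','side10.png')
overlay('side','side10.png',model(1.65,.65)[:3],(190,80,320,240),3.8)
E
```

```text
t 11.975 F [1.2 2.6 3.6] M [ 0.5  -0.11  0.03] w 0.118 loc [110.7  27.2 253.7] exp [108.4  25.  252.6]
```

View pics/o_side10.png

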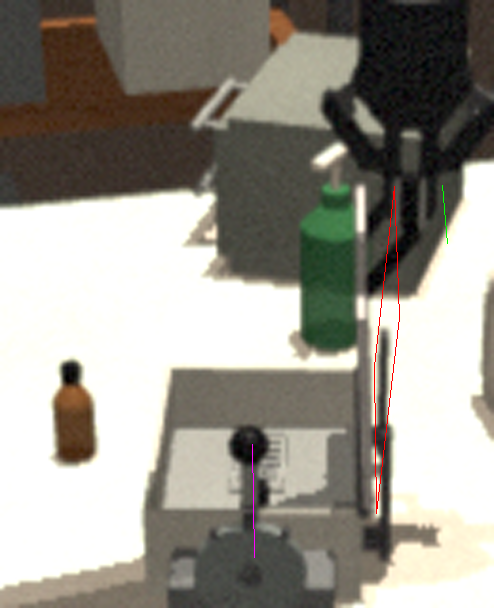

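>>> carry_out --pt "0.004 0 0.0005 0 0 0" --pt "0.004 0 0.0007 0 0 0" --pt "0.004 0 0.0008 0 0 0" --pt "0.004 0 0.0008 0 0 0" --pt "0.003 0 0.0007 0 0 0" --pt "0 0 0 0 0 0"

```text
t: 12.78
ee_pos: [644.9, 135.0, 249.6]
eef_rot: [0.992, -0.13, 0.0, -0.0]
wrist_force: [-0.6, 2.4, 4.5]
gripper_width: 0.122
```

>>> carry_out --pt "0.002 0 0.0005 0 0 0" --pt "0.002 0 0.0005 0 0 0" --pt "0 0 0 0 0 0"

```text
t: 13.15
ee_pos: [648.4, 134.1, 248.7]
eef_rot: [0.992, -0.13, 0.0, -0.0]
wrist_force: [-0.8, 3.9, 4.7]
gripper_width: 0.121
```

```bash

python3 - <<'E'
from h import *
chk(1.62)
snap('side','side11.png')
overlay('side','side11.png',model(1.65,.65)[:2],(220,80,320,240),3.8)
E
```

```text
t 13.15 F [-0.8  3.9  4.7] M [ 0.67  0.44 -0.01] w 0.121 loc [131.4  27.2 248.7] exp [129.3  25.  248.3]
```

View pics/o_side11.png

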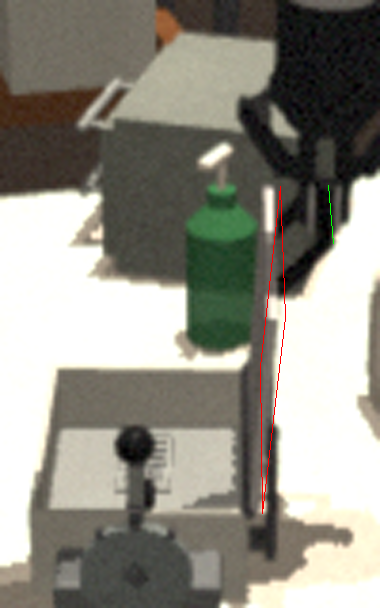

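>>> carry_out --pt "0.002 0 0.0005 0 0 0" --pt "0.002 0 0.0005 0 0 0" --pt "0 0 0 0 0 0"

```text
t: 13.58
ee_pos: [651.5, 133.3, 247.5]
eef_rot: [0.992, -0.13, -0.001, -0.0]
wrist_force: [-2.5, 2.3, 6.4]
gripper_width: 0.121
```

>>> carry_out --pt "0.002 0 0.0005 0 0 0" --pt "0.001 0 0.0002 0 0 0" --pt "0 0 0 0 0 0"

```text
t: 13.95
ee_pos: [651.5, 133.3, 247.4]
eef_rot: [0.992, -0.13, -0.005, -0.0]
wrist_force: [-10.3, 2.7, 13.0]
gripper_width: 0.12
```

```bash

python3 - <<'E'
from h import *
chk(1.65)
snap('side','side12.png')
overlay('side','side12.png',model(1.65,.65)[:2],(240,100,310,240),4.2)
E
```

```text
t 13.95 F [-10.3   2.7  13. ] M [0.71 2.31 0.01] w 0.12 loc [134.6  27.2 247.4] exp [134.9  25.  246.7]
```

View pics/o_side12.png

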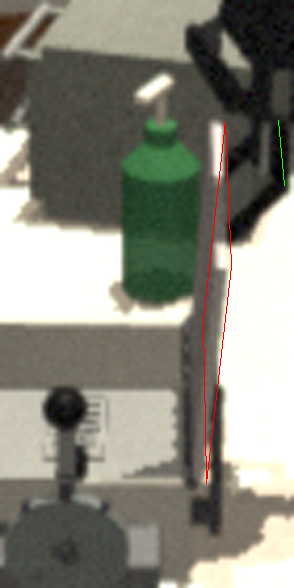

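>>> carry_out --pt "0 0 0 0 0 0" --pt "0 0 0 0 0 0" --pt "0 0 0 0 0 0" --pt "0 0 -0.01 0 0 0" --pt "0 0 -0.02 0 0 0" --pt "0 0 -0.02 0 0 0" --pt "0 0 -0.02 0 0 0" --pt "-0.01 0.01 -0.01 0 0 0" --pt "-0.02 0.03 0 0 0 0" --pt "-0.03 0.04 0 0 0 0" --pt "-0.03 0.04 0 0 0 0" --pt "-0.02 0.04 0 0 0 0" --pt "0 0.03 0 0 0 0" --pt "0 0.03 0 0 0 0" --pt "0 0 0 0 0 0" --gripper 0.4

```text
t: 15.88
ee_pos: [490.4, -55.8, 326.9]
eef_rot: [0.991, -0.133, -0.0, -0.001]
wrist_force: [-0.2, -0.5, -0.6]
gripper_width: 0.299
```

```bash

python3 - <<'E'
from h import *
chk(1.65)
snap('side','side13.png');snap('top','top13.png')
overlay('side','side13.png',model(1.65,.65)[:2],(190,100,320,240),4.2)
overlay('top','top13.png',[],(160,160,300,280),5)
for n in ('top','side'):
  for r in masks_of(n,'foot_file'): 
    print(n,r['confidence'],r['bbox'],r['mask'].sum()); 
    np.save(f'pics/mf_{n}_{r["confidence"]:.2f}.npy',r['mask'])
E
```

```text
t 15.875 F [-0.2 -0.5 -0.6] M [ 0.04 -0.02  0.07] w 0.299 loc [  27.5 -196.9  326.9] exp [134.9  25.  246.7]
top 0.6 [208.4, 214.3, 260.6, 235.8] 539
side 0.48 [250.7, 195.4, 266.0, 214.5] 104
side 0.47 [206.5, 177.2, 214.3, 199.2] 185
```

View pics/o_side13.png

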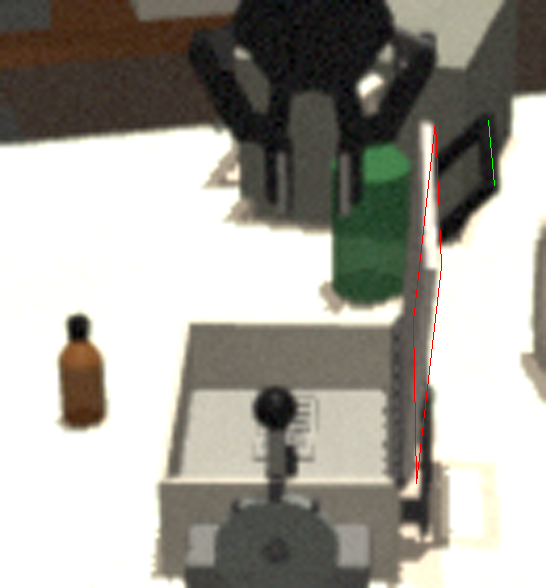

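View pics/o_top13.png

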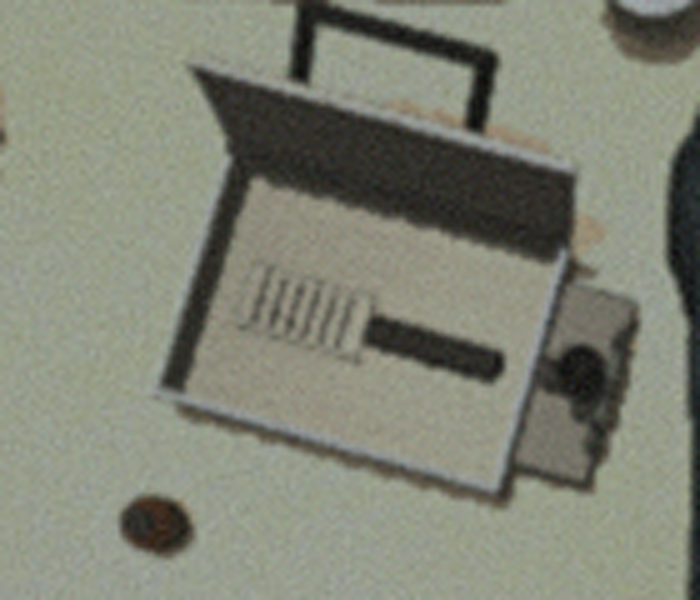

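```bash
cat >> h.py <<'E'
def onz(n,uv,z):
    f,cx,cy,R,t=K(n); d=R.T@np.array([(uv[0]-cx)/f,(uv[1]-cy)/f,1]); C=-R.T@t
    return C+d*(z-C[2])/d[2]
E
python3 - <<'E'
from h import *
import glob
d=np.load('pics/top13.png.npy'); W=back('top',d)
m=np.load(glob.glob('pics/mf_top_*')[0]); P=W[m]
print(np.percentile(P,[5,50,95],axis=0).round())
a=cv2.imread('pics/top13.png').max(2)
hm=np.zeros_like(m); hm[218:238,228:264]=a[218:238,228:264]<75
n,lab,st,_=cv2.connectedComponentsWithStats(hm.astype(np.uint8)); 
k=1+np.argmax(st[1:,4]); hm=lab==k; print(st[k]); H=W[hm]; print('handle z',np.median(H[:,2]))
ys,xs=np.where(hm); Q=np.array([onz('top',(x,y),36) for x,y in zip(xs,ys)])[:,:2].astype(np.float32)
r=cv2.minAreaRect(Q); print(r, toloc(S,[*r[0],0]))
print(toloc(S,[onz('top',(260.4,232.8),36),onz('top',(208.6,219.4),26)]), onz('top',(260.4,232.8),36),onz('top',(208.6,219.4),26))
E
```

```text
[[494.  93.  21.]
 [518. 184.  28.]
 [547. 240.  39.]]
[233 223  28  14 192]
handle z 35.230633207702866
((504.18701171875, 123.5484619140625), (89.21277618408203, 21.498023986816406), 75.06668090820312) [[ -5.22903015 -20.07038616   0.        ]]
[[ -3.02533165 -64.81828918  36.        ]
 [ -6.40688173 105.01655203  26.        ]] [494.81282826  79.73800887  36.        ] [535.20616686 244.73402811  26.        ]
```

```bash

python3 - <<'E'
from h import *
plan([509.5,143.9,200],-.253,8)
E
```

```text
t 16.07 pos [492.  -50.8 326.6] turn [-0.   0.  -0.3] shift [ -32.9 -192.7  126.7] n/turn 0.032342120750952004
[[-0.004, -0.024, 0.016, -0.0, 0.0, -0.04], [-0.004, -0.024, 0.016, -0.0, 0.0, -0.04], [-0.004, -0.024, 0.016, -0.0, 0.0, -0.04], [-0.004, -0.024, 0.015, -0.0, 0.0, -0.04], [-0.004, -0.024, 0.016, -0.0, 0.0, -0.04], [-0.004, -0.025, 0.016, -0.0, 0.0, -0.04], [-0.004, -0.024, 0.016, -0.0, 0.0, -0.04], [-0.004, -0.024, 0.016, -0.0, 0.0, -0.04]]
end [510.  144.  199.7] err [ 0.5  0.1 -0.3]
```

>>> carry_out --pt "-0.004 -0.024 0.016 0 0 0" --pt "-0.004 -0.024 0.016 0 0 0" --pt "-0.004 -0.024 0.016 0 0 0" --pt "-0.004 -0.024 0.015 0 0 0" --pt "-0.004 -0.024 0.016 0 0 0" --pt "-0.004 -0.025 0.016 0 0 0" --pt "-0.004 -0.024 0.016 0 0 0" --pt "-0.004 -0.024 0.016 0 0 -0.3" --pt "0 0 0.03 0 0 0" --pt "0 0 0.03 0 0 0" --pt "0 0 0.03 0 0 0" --pt "0 0 0.02 0 0 0" --pt "0 0 0 0 0 0" --pt "0 0 0 0 0 0" --gripper -0.1

```text
t: 17.82
ee_pos: [511.7, 143.0, 90.1]
eef_rot: [0.992, -0.128, 0.001, -0.0]
wrist_force: [0.1, 0.6, 1.2]
gripper_width: 0.547
```

```bash

python3 - <<'E'
from h import *
plan([509.5,143.9,22],-.253,4); s=sense();print(s['gripper_width'],s['wrist_force'])
snap('side','side14.png');snap('top','top14.png')
overlay('side','side14.png',[],(190,80,320,240),3.8)
overlay('top','top14.png',[],(180,160,300,280),5)
E
```

```text
t 17.82 pos [511.7 143.   90.1] turn [-0.  -0.1 -0.2] shift [-2.4 -0.3 68.1] n/turn 0.014966002092819269
[[-0.001, -0.0, 0.017, -0.01, -0.01, -0.04], [-0.0, -0.0, 0.017, -0.01, -0.01, -0.04], [-0.001, -0.0, 0.017, -0.01, -0.01, -0.04], [-0.0, -0.0, 0.017, -0.01, -0.01, -0.04]]
end [509.8 143.5  22.1] err [ 0.3 -0.4  0.1]
0.5471028634530535 [0.11073267 0.6110424  1.17778721]
```

View pics/o_side14.png

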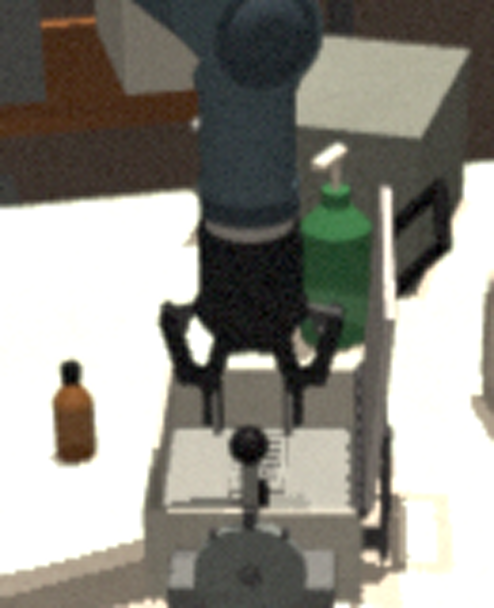

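View pics/o_top14.png

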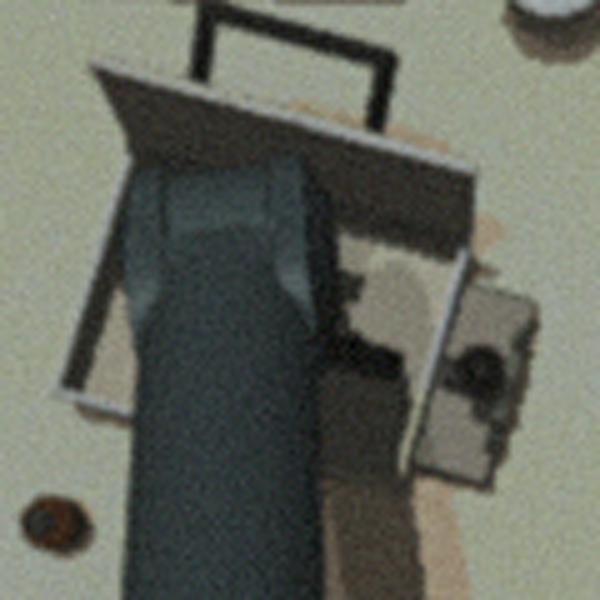

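>>> carry_out --pt "-0.001 0 0.017 0 0 0" --pt "0 0 0.017 0 0 0" --pt "-0.001 0 0.016 0 0 0" --pt "0 0 0.01 0 0 0" --pt "0 0 0.006 0 0 0" --pt "0 0 0 0 0 0"

```text
t: 18.68
ee_pos: [508.8, 142.8, 23.2]
eef_rot: [0.992, -0.128, -0.0, 0.0]
wrist_force: [0.3, 0.3, 0.0]
gripper_width: 0.551
```

```bash

python3 - <<'E'
from h import *
s=sense();print(s['gripper_width'],s['wrist_force'],s['ee_pos'],toloc(S,s['ee_pos']))
snap('side','side15.png')
overlay('side','side15.png',[],(200,130,300,240),5)
E
```

```text
0.5510589469119354 [0.26416292 0.3168258  0.03888062] [508.83309735 142.80820217  23.21718554] [[-5.69040421 -0.26354794 23.21718554]]
```

View pics/o_side15.png

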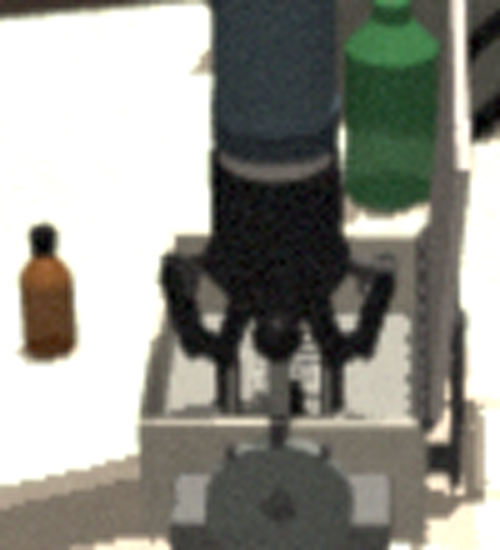

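Fingers straddle the handle above the well floor, no contact. Close.

>>> carry_out --pt "0 0 0 0 0 0" --pt "0 0 0 0 0 0" --pt "0 0 0 0 0 0" --pt "0 0 0 0 0 0" --pt "0 0 0 0 0 0" --gripper 1 --force 50

```text
t: 19.35
ee_pos: [510.1, 143.2, 24.6]
eef_rot: [0.992, -0.128, 0.001, -0.0]
wrist_force: [-0.2, -0.4, 6.2]
gripper_width: 0.216
```

```bash

python3 - <<'E'
from h import *
s=sense();print(s['gripper_width'],s['wrist_force'],s['wrist_torque'],s['ee_pos'],toloc(S,s['ee_pos']))
E
```

```text
0.2163025816160749 [-0.17474106 -0.39908776  6.16792004] [-0.13042423 -0.05561565  0.01565824] [510.11428811 143.21654684  24.56987371] [[-4.55725177  0.46044149 24.56987371]]
```

>>> carry_out --pt "0 0 -0.004 0 0 0" --pt "0 0 -0.01 0 0 0" --pt "0 0 -0.02 0 0 0" --pt "0 0 -0.03 0 0 0" --pt "0 0 -0.03 0 0 0" --pt "0 0 -0.03 0 0 0" --pt "0 0 -0.03 0 0 0" --pt "0 0 -0.03 0 0 0" --pt "0 0 -0.02 0 0 0" --pt "0 0 -0.01 0 0 0" --pt "0 0 0 0 0 0"

```text
t: 20.72
ee_pos: [508.9, 143.1, 237.9]
eef_rot: [0.992, -0.128, 0.0, -0.0]
wrist_force: [-0.3, -0.1, -2.4]
gripper_width: 0.216
```

```bash

python3 - <<'E'
from h import *
s=sense();print(s['gripper_width'],s['wrist_force'],s['wrist_torque'],s['ee_pos'],toloc(S,s['ee_pos']),s['joint_positions'].round(2))
snap('side','side16.png');snap('top','top16.png')
overlay('side','side16.png',[],(190,90,310,230),4.2)
overlay('top','top16.png',[],(170,160,300,280),5)
plan([*(w(T,[-20,0,0])[0][:2]),220],-.25-np.pi/2,14)
E
```

```text
0.21630002695670414 [-0.29282336 -0.10043155 -2.41269585] [-0.07182876  0.02267624 -0.00248295] [508.93741053 143.05482719 237.93514354] [[-5.65299949e+00  1.60489628e-03  2.37935144e+02]] [-0.87  0.16  0.57  1.9  -0.09  1.11 -0.52]
t 20.82 pos [508.1 142.8 236.6] turn [ 0.1  0.  89.7] shift [ 85.4 300.7  16.9] n/turn 8.380241019690862
[[0.006, 0.021, 0.001, 0.01, 0.0, 6.4], [0.009, 0.021, 0.001, 0.01, 0.0, 6.4], [0.01, 0.02, 0.002, 0.01, 0.0, 6.4], [0.013, 0.018, 0.001, 0.01, 0.0, 6.4], [0.015, 0.017, 0.001, 0.01, 0.0, 6.4], [0.016, 0.015, 0.001, 0.01, 0.0, 6.4], [0.019, 0.013, 0.001, 0.01, 0.0, 6.4], [0.019, 0.011, 0.002, 0.01, 0.0, 6.4], [0.021, 0.008, 0.001, 0.01, 0.0, 6.4], [0.021, 0.007, 0.001, 0.01, 0.0, 6.4], [0.022, 0.004, 0.001, 0.01, 0.0, 6.4], [0.022, 0.001, 0.001, 0.01, 0.0, 6.4], [0.023, -0.001, 0.001, 0.01, 0.0, 6.4], [0.022, -0.003, 0.002, 0.01, 0.0, 6.4]]
end [ 514.3 -170.1  219.6] err [-0.3 -0.3 -0.4]
```

View pics/o_side16.png

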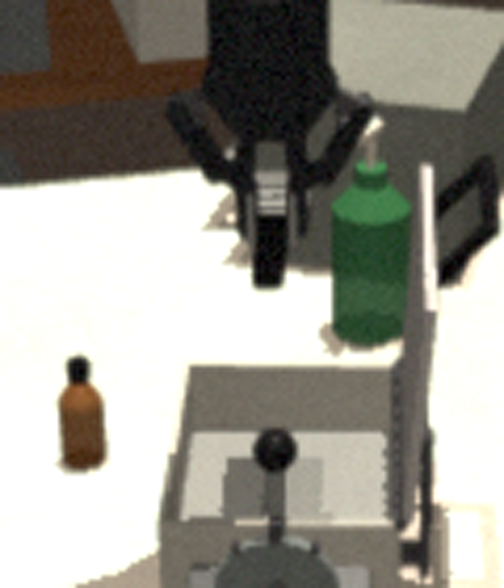

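View pics/o_top16.png

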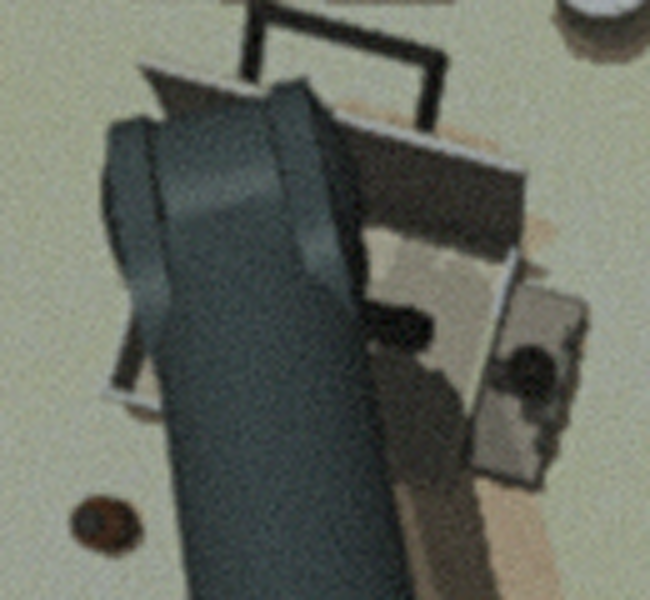

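```bash

python3 - <<'E'
from h import *
s=sense(); R=Ro.from_quat(s['eef_rot']); p=s['ee_pos']+R.apply([0,210,0]); print(p)
plan([*(w(T,[-20,0,0])[0][:2]),215],-.25-np.pi/2,10,start=(p,R))
E
```

```text
[454.96652127 -60.3442389  236.90614798]
t 20.82 pos [455.  -60.3 236.9] turn [ 0.1  0.  89.7] shift [85.4 90.7 21.9] n/turn 8.380241019690862
[[0.009, 0.009, 0.002, 0.01, 0.0, 8.97], [0.009, 0.008, 0.002, 0.01, 0.0, 8.97], [0.011, 0.006, 0.003, 0.01, 0.0, 8.97], [0.012, 0.004, 0.002, 0.01, 0.0, 8.97], [0.012, 0.002, 0.002, 0.01, 0.0, 8.97], [0.013, 0.001, 0.002, 0.01, 0.0, 8.97], [0.012, -0.002, 0.002, 0.01, 0.0, 8.97], [0.012, -0.003, 0.002, 0.01, 0.0, 8.97], [0.011, -0.006, 0.003, 0.01, 0.0, 8.97], [0.011, -0.007, 0.002, 0.01, 0.0, 8.97]]
end [ 515.  -170.2  214.8] err [ 0.4 -0.4 -0.2]
```

>>> carry_out --pt "0 0.015 0 0 0 0" --pt "0 0.03 0 0 0 0" --pt "0 0.035 0 0 0 0" --pt "0 0.035 0 0 0 0" --pt "0 0.035 0 0 0 0" --pt "0 0.035 0 0 0 0" --pt "0 0.025 0 0 0 0" --pt "0.009 0.009 0.002 0 0 8.97" --pt "0.009 0.008 0.002 0 0 8.97" --pt "0.011 0.006 0.003 0 0 8.97" --pt "0.012 0.004 0.002 0 0 8.97" --pt "0.012 0.002 0.002 0 0 8.97" --pt "0.013 0.001 0.002 0 0 8.97" --pt "0.012 -0.002 0.002 0 0 8.97" --pt "0.012 -0.003 0.002 0 0 8.97" --pt "0.011 -0.006 0.003 0 0 8.97" --pt "0.011 -0.007 0.002 0 0 8.97" --pt "0 0 0 0 0 0" --pt "0 0 0 0 0 0"

```text
t: 23.2
ee_pos: [514.6, -170.5, 215.5]
eef_rot: [-0.613, 0.79, 0.001, -0.0]
wrist_force: [0.2, 0.0, -1.8]
gripper_width: 0.221
```

```bash

python3 - <<'E'
from h import *
s=sense();print(s['gripper_width'],s['wrist_force'],s['joint_positions'].round(2))
plan([*(w(T,[-20,0,0])[0][:2]),80],-.25-np.pi/2,5)
snap('side','side17.png');snap('top','top17.png')
for n in('side','top'): overlay(n,n+'17.png',[model(0,0)[4]],(220,160,370,310),4)
E
```

```text
0.22135053057805656 [ 0.23433554  0.02952559 -1.77704458] [-0.57  0.28  0.95  1.91 -0.26  1.08 -1.34]
t 23.2 pos [ 514.6 -170.5  215.5] turn [ 0.1  0.  -0. ] shift [-7.000e-01  1.000e-01  1.355e+02] n/turn 0.006169398983724963
[[-0.0, 0.0, 0.027, 0.01, 0.01, -0.0], [-0.0, 0.0, 0.027, 0.01, 0.01, -0.0], [-0.0, 0.0, 0.027, 0.01, 0.01, -0.0], [-0.001, 0.0, 0.027, 0.01, 0.01, -0.0], [0.0, 0.0, 0.027, 0.01, 0.01, -0.0]]
end [ 514.8 -169.5   80.5] err [0.2 0.2 0.5]
```

View pics/o_side17.png

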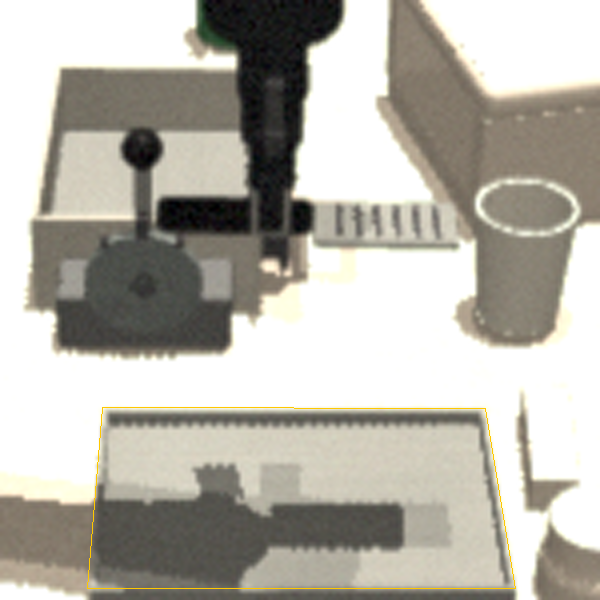

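View pics/o_top17.png

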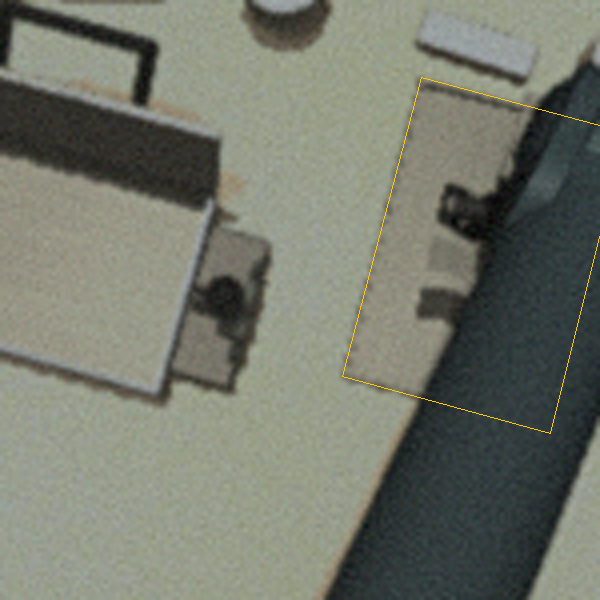

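>>> carry_out --pt "0 0 0.015 0 0 0" --pt "0 0 0.03 0 0 0" --pt "0 0 0.03 0 0 0" --pt "0 0 0.03 0 0 0" --pt "0 0 0.03 0 0 0" --pt "0 0 0.025 0 0 0" --pt "0 0 0.015 0 0 0" --pt "0 0 0.01 0 0 0" --pt "0 0 0.005 0 0 0" --pt "0 0 0 0 0 0" --pt "0 0 0 0 0 0"

```text
t: 24.68
ee_pos: [516.7, -170.1, 26.4]
eef_rot: [-0.613, 0.79, -0.001, 0.001]
wrist_force: [0.2, 0.3, -2.1]
gripper_width: 0.216
```

```bash

python3 - <<'E'
from h import *
s=sense();print(s['gripper_width'],s['wrist_force'],s['wrist_torque'],s['ee_pos'],toloc(T,s['ee_pos']))
snap('side','side18.png')
overlay('side','side18.png',[model(0,0)[4]],(220,190,370,320),5)
E
```

```text
0.21626676244823514 [ 0.1632189   0.30437014 -2.11514655] [0.00735116 0.06172929 0.0288048 ] [ 516.66608228 -170.13766174   26.41116032] [[-17.92378875   0.13202634  26.41116032]]
```

View pics/o_side18.png

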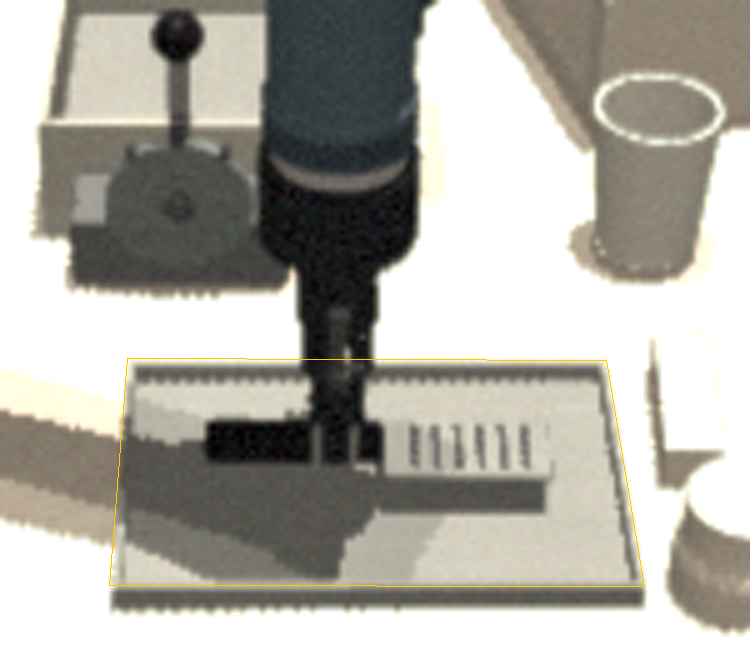

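>>> carry_out --pt "0 0 0.005 0 0 0" --pt "0 0 0.004 0 0 0" --pt "0 0 0.003 0 0 0" --pt "0 0 0.002 0 0 0" --pt "0 0 0 0 0 0"

```text
t: 25.35
ee_pos: [515.7, -169.9, 11.5]
eef_rot: [-0.613, 0.79, 0.0, -0.0]
wrist_force: [-0.5, 0.0, -1.4]
gripper_width: 0.218
```

>>> carry_out --pt "0 0 0.001 0 0 0" --pt "0 0 0.001 0 0 0" --pt "0 0 0 0 0 0"

```text
t: 25.72
ee_pos: [515.9, -169.9, 9.6]
eef_rot: [-0.613, 0.79, 0.0, -0.0]
wrist_force: [-0.2, 1.1, -1.7]
gripper_width: 0.219
```

>>> carry_out --pt "0 0 0.001 0 0 0" --pt "0 0 0 0 0 0"

```text
t: 25.98
ee_pos: [516.1, -169.9, 8.7]
eef_rot: [-0.613, 0.79, -0.0, 0.0]
wrist_force: [0.3, -0.5, -1.8]
gripper_width: 0.217
```

>>> carry_out --pt "0 0 0.001 0 0 0" --pt "0 0 0 0 0 0"

```text
t: 26.22
ee_pos: [516.1, -170.0, 8.6]
eef_rot: [-0.613, 0.79, 0.0, 0.0]
wrist_force: [-2.2, 1.2, 5.4]
gripper_width: 0.216
```

>>> carry_out --pt "0 0 0 0 0 0" --pt "0 0 0 0 0 0" --pt "0 0 0 0 0 0" --pt "0 0 0 0 0 0" --gripper 0

```text
t: 26.72
ee_pos: [515.9, -169.9, 7.6]
eef_rot: [-0.613, 0.79, -0.0, -0.0]
wrist_force: [-0.2, -0.3, 0.3]
gripper_width: 0.504
```

>>> carry_out --pt "0 0 -0.004 0 0 0" --pt "0 0 -0.01 0 0 0" --pt "0 0 -0.02 0 0 0" --pt "0 0 -0.03 0 0 0" --pt "0 0 -0.04 0 0 0" --pt "0 0 -0.04 0 0 0" --pt "0 0 -0.04 0 0 0" --pt "0 0 -0.03 0 0 0" --pt "0 0 0 0 0 0"

```text
t: 27.85
ee_pos: [517.9, -171.1, 225.5]
eef_rot: [-0.613, 0.79, -0.002, 0.003]
wrist_force: [0.4, 0.1, -0.9]
gripper_width: 0.502
```

```bash

python3 - <<'E'
from h import *
s=sense();print(s['t'],s['wrist_force'],s['ee_pos'])
snap('side','side19.png');snap('top','top19.png')
overlay('side','side19.png',model(1.65,.65),(180,100,400,330),2.5)
overlay('top','top19.png',[],(170,130,410,290),3.3)
E
```

```text
27.85 [ 0.3920884   0.13872834 -0.90205374] [ 517.88472466 -171.12709251  225.54936887]
```

View pics/o_side19.png

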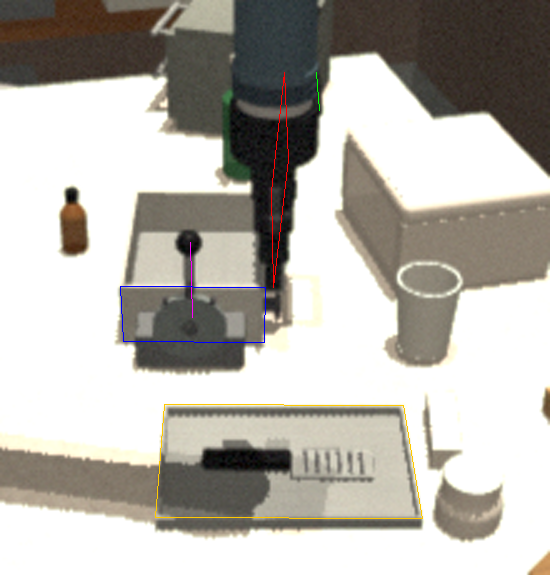

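View pics/o_top19.png

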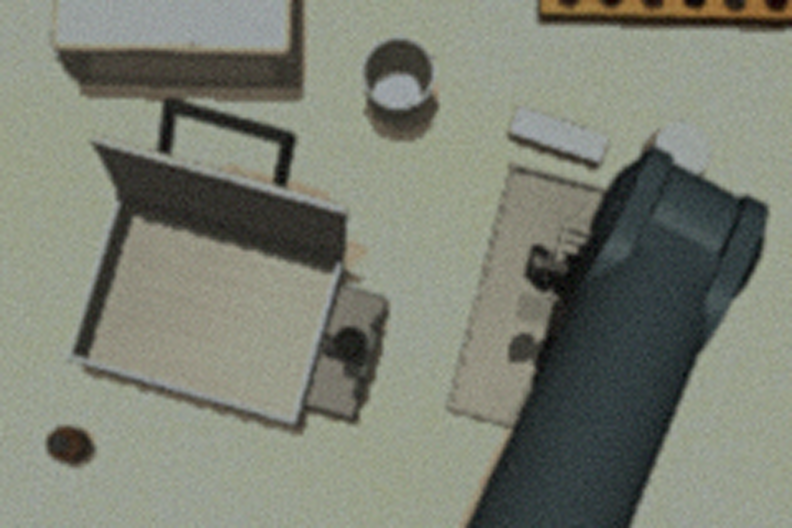

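>>> carry_out --pt "0.02 0 -0.02 0 0 0" --pt "0.035 0 -0.02 0 0 0" --pt "0.035 0 -0.02 0 0 0" --pt "0.035 0 -0.01 0 0 0" --pt "0.035 0 0 0 0 0" --pt "0.02 0 0 0 0 0" --pt "0 0 0 0 0 0" --pt "0 0 0 0 0 0"

```text
t: 28.95
ee_pos: [471.4, -342.8, 290.6]
eef_rot: [-0.614, 0.79, 0.001, -0.0]
wrist_force: [0.5, 0.6, -0.2]
gripper_width: 0.496
```

```bash

python3 - <<'E'
from h import *
s=sense();print(s['t'],s['wrist_force'],s['ee_pos'])
snap('side','side20.png');snap('top','top20.png')
overlay('side','side20.png',[],(215,90,315,250),3.7)
overlay('top','top20.png',[],(170,130,410,290),3.3)
d=np.load('pics/top20.png.npy'); W=back('top',d)
for r in masks_of('top','foot_file')[:2]:
    P=W[cv2.erode(r['mask'].astype(np.uint8),np.ones((3,3)))>0]; L=toloc(T,P); print(r['confidence'],np.percentile(L,[2,50,98],axis=0).round(1))
    for a,b in((-80,-40),(-40,0),(10,45),(45,85)):
        q=L[(L[:,0]>a)&(L[:,0]<b)]; print(a,b,len(q),np.median(q,0).round(1))
# lid angle from depth: lid plate inner points
d=np.load('pics/side20.png.npy'); W=back('side',d); L=toloc(S,W.reshape(-1,3))
q=L[(L[:,2]>100)&(L[:,2]<225)&(abs(L[:,1]-25)<105)&(L[:,0]>60)&(L[:,0]<115)]
print(len(q)); 
d=np.load('pics/top20.png.npy'); L=toloc(S,back('top',d).reshape(-1,3))
q=L[(L[:,2]>100)&(L[:,2]<225)&(abs(L[:,1]-25)<105)&(L[:,0]>60)&(L[:,0]<115)]
if len(q)>20:
    p=np.polyfit(q[:,2],q[:,0],1); print('lid',len(q),p,np.pi/2+np.arctan(p[0]))
E
```

```text
28.95 [ 0.45035122  0.56299018 -0.16477635] [ 471.35444865 -342.81910057  290.59476332]
0.97 [[-72.4 -17.5   3.8]
 [ 28.6   1.6  11.4]
 [ 79.7  17.4  24.6]]
-80 -40 46 [-59.4   3.4  20. ]
-40 0 56 [-18.5   2.   19.7]
10 45 121 [27.6  0.4  9.6]
45 85 131 [62.6  0.1 10.3]
0
lid 755 [ 0.08051993 72.40842236] 1.651142916646911
```

View pics/o_side20.png

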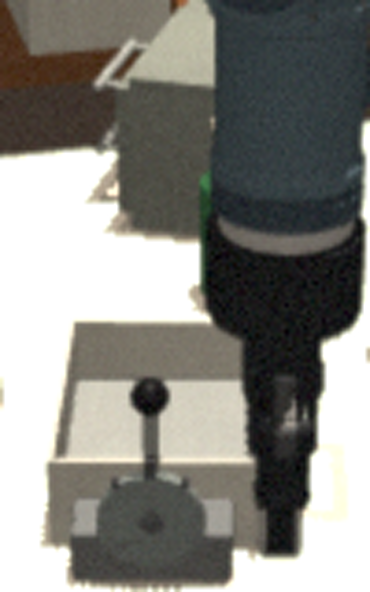

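View pics/o_top20.png

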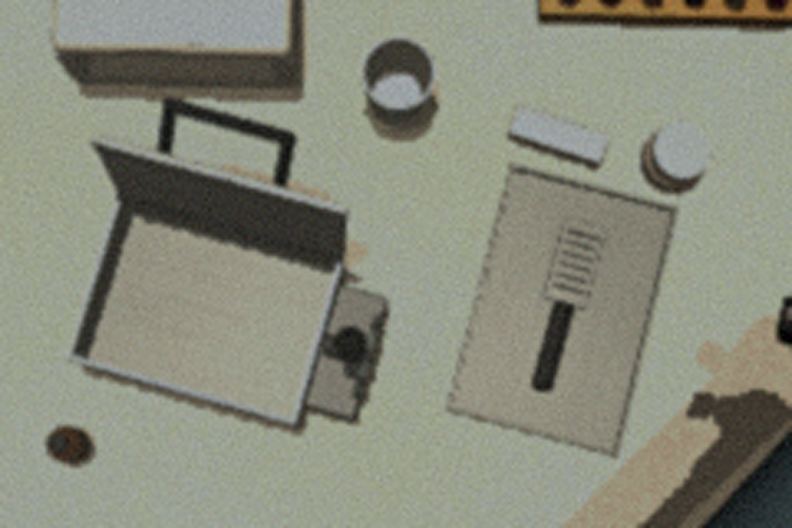

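```bash

python3 - <<'E'
from h import *
b=tri((255.5,197),(276.7,234.5)); print(toloc(S,b))
a=cv2.imread('pics/top0.png');c=cv2.imread('pics/top20.png')
for nm,(x,y) in dict(bottle=(191,264),cup=(291,155),buf=(340,171),jar=(375,177),pump=(143,180),carton=(439,178)).items():
    t=a[y-14:y+14,x-14:x+14]; r=cv2.matchTemplate(c[y-20:y+20,x-20:x+20],t,cv2.TM_CCOEFF_NORMED); print(nm,cv2.minMaxLoc(r)[1::2])
close_job()
E
```

```text
[[  -1.8706321  -118.63232995  149.98145056]]
bottle (0.9169014692306519, (6, 6))
cup (0.9912561178207397, (6, 6))
buf (0.9783666133880615, (6, 6))
jar (0.9840408563613892, (6, 6))
pump (0.9893662333488464, (6, 6))
carton (0.9908319711685181, (6, 6))
the job is handed in; nothing more can be done
```

The job is done in the order asked and handed in, at about 29 s on the robot's clock. I swung the lever to vent, lifted the lid onto its stop, then moved the foot file to the tray.

- **Lever:** it stands in line with the long middle mark. My last check put the ball about 2 mm in front of the point straight above the pivot, roughly 0.02 rad. That is within the camera calibration, so I left it.
- **Lid:** I eased it over in small steps until the push force rose gently to about 10 N, then let go. The depth picture afterwards gave 1.651 rad, so it is resting on its stop.
- **Foot file:** it lies in the middle of the tray, ribbed side up and clear of the rim. The blade top measured about 10 mm above the table and the handle top about 20 mm, which fits it lying flat on the 4 mm floor. It touched down at about 5 N.
- **Other things:** the two bottles, cup, buffer block, jar and carton all matched their starting positions with no pixel shift. The gripper was empty and clear of everything when I handed in.

No check failed. The lever's starting position looked about 0.1 rad short of the stated 0 position, so I set its final position from the pictures rather than from that figure.

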